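Roll a stone core up the gutter into a drilling jig and close the bush strap on it

ROBOT

A 6-joint arm with a two-finger parallel gripper is mounted at the origin on a cart in front of the work surface, level with it; the furniture and walls round the work are solid. World frame = base frame: x ahead of the robot, y to its left, z up, the work surface at z = 0. Lengths are in mm, angles in rad, forces in N, time in s.
With the tool pointing down it reaches from about 325 to 900 mm from the base axis. Payload 6.1 kg.
Tool frame: the origin (TCP) lies on the centre line of the jaws, within the pads' length; the fingertips stand 11 mm ahead of it and the grasp point (between the pads) lies 8 mm behind it; z points along the fingers, x is the direction in which the jaws open and shut, and the axes are right-handed (so a half turn about z gives the same grasp; the last joint's range is limited). The gripper opens to 85 mm and grips with 20 to 120 N. Pads are 22 mm wide; open, the fingers measure 114 mm over their backs; the gripper's body (76 mm by 85 mm) begins 54 mm behind the grasp point. The pads swing forward as they close: fully open they stand 13 mm farther back than shut.
Start: joints at [-1.427, 0.22, 1.526, -0, 1.395, -0.126], TCP at [166.58, -602.384, 211.2] pointing down, gripper open.
Joint ranges: [-2.98, 2.98], [-0.91, 2.08], [0.09, 2.57], [-1.24, 4.39], [0.2, 2.65], [-2.68, 2.68]. Speed limits (rad/s): [2.57, 2.57, 3.01, 3.14, 3.14, 3.14].

INTERFACE

Orientations are given as a unit quaternion [w, x, y, z].
In Python, from workcell import * gives the robot as it stands. The module is installed in compiled form; this text tells all that it offers.
- The arm moves only by the tool jog_arm, never from a script. Its argument "targets" is one flat list of numbers, 7 for each row, row after row: the shift along the tool's x, y, z in mm, then the turn, a rotation vector about the tool's x, y, z in degrees, then the closure in counts, from 0 (fully open) to 255 (shut). In form: [dx, dy, dz, rx, ry, rz, jaw, dx, dy, dz, rx, ry, rz, jaw, ...]. A call has 1 to 5 rows; each row shifts and turns the commanded pose from where the row before left it, along the tool's axes as they then stand; what a row does not reach is not made up. A row lasts 1/8 s, in which the tool goes at most 62.5 mm and 10.7 degrees, less where a joint would pass 70% of its speed; a pose out of reach is approached as far as the arm can. A call with a gripper value outside its range is refused whole. The fingers move at their own pace and stop on an object; "grip_force" is the grip in N (left out, the last holds). Time passes only in rows, so rows that do not move let the fingers close. It gives the time, the measured TCP pose, the force and the opening at its end, in the units of the state.
- observe(): the state, without advancing time (a new reading comes with each control period).
- read_camera(name): name is "scene" or "top" or "wrist"; returns a dict with "frame" (400x640x3 uint8, blue, green, red), "intrinsics" (3x3 intrinsics, pixels), "rvec" (rotation vector, rad) and "tvec" (3), from world to camera coordinates, as OpenCV has them. Camera axes: x right, y down, z forward; pixel columns grow to the right and rows downward; lengths in mm; the calibration is good to about 2 mm. A picture is of the moment at which its call begins. There is no depth.
- close_job(): hands the job in, once; it reports no verdict.
Trained networks look in a picture, given as the dict that the camera call returned (one of the last four; its "shot" number tells which), for a name from the list of things; names that differ only in an ending like _2 or _b are one class to them, and where a whole thing is asked for, a point or a joint stands for the part that bears it (a point fixed in the world has none). Each returns a list of dicts, best first, with "conf" (0 to 1); they miss things now and then, are a little off and sometimes report something else, mostly with a low value. They report only what shows in the picture. A call takes as long as a camera call.
- find_in(picture, thing): "rect" ([left, top, right, bottom] as shares, 0 to 1, of the picture: columns of its width, rows of its height, round what is visible of it).
- silhouettes(picture, thing): "mask" (400x640 bool, what is visible of it) and "rect" ([left, top, right, bottom] as shares, 0 to 1, of the picture: columns of its width, rows of its height, round what is visible of it).
- landmark_of(picture, thing): "position" ([row, column] as shares, 0 to 1, of the picture: columns of its width, rows of its height: a listed point, or the origin of a listed thing).
The state is a dict: "clock": time; "joint_positions": joint angles; "qvel": joint speeds; "effort": joint torques, N m; "position": TCP position; "orientation": TCP orientation; "wrist_force": force on the tool from outside, world axes, zero at the start; "torque": the same for the moment, N m; "finger_gap": finger opening in mm.
Only numpy, scipy, OpenCV 4.12 (cv2) and the standard library are available. Lean on these libraries where they do the work, as an engineer would, in place of code of your own. Each camera call takes 0.05 s, during which the arm holds its last target.

TASK

Load the drilling jig by pushing with the fingertips only, without gripping or picking up anything: gently roll the stone core lying at the foot of the sloped gutter all the way up until it drops into the V seat against the back stop, and let go so that it stays there by itself. Then push the leaning steel strap over so that it comes down and lies on top of the seated core. Leave the core in its seat under the strap and do not disturb the other things on the bench.

Things in the scene. Friction and masses are not known exactly. Their poses are not given: they have to be found in the camera images.
- core: The core to load: solid grey stone cylinder, 60 mm diameter, 90 mm long, 0.45 to 0.8 kg, smooth (friction about 0.4), rolls freely. Origin: its centre; x is its axis, across the gutter (y, z turn as it rolls). It starts on the foot lip: jig y = -0.159, z = 0.063. Let go anywhere on the slope it rolls back there.
- drill_jig: The jig, screwed to the bench on pads: plywood base 150 (x) x 400 (y) mm, top at z = 0.018, carrying an aluminium gutter and, at the upper end, a V seat with a grey back stop (y = 0.153 to 0.183, top z = 0.098; hinge lugs to z = 0.128). Origin: under its centre, at bench height. +y is horizontal uphill along the gutter, x across it, z up.
- gutter: The gutter, fixed to the jig. Origin: middle of the floor's upper edge, on the floor's surface (jig y = 0.090, z = 0.068). +y runs uphill along the floor, 8 degrees (0.14 rad) steep; z is square to it. Floor 280 mm long, 96 mm wide between side walls 24 mm high; an 8 mm high, 12 mm thick lip across its foot. The core's centre is at z = 0.030 here while it rolls.
- seat (a point): Where the core's centre lies when seated: jig x = 0, y = 0.116, z = 0.084; axes as the jig's. Past the floor's upper edge the core sinks 14 mm into a V of two 45 degree steel faces, between grey cheeks (to z = 0.078), and stays there.
- bush_strap (a joint): Hinge of the steel strap, rad. 0: strap level, pointing downhill, lying on a seated core (with no core it sinks to -0.30). 1.57: upright. 1.95: leans uphill on its stop, as it does at the start and when left. Damped: once pushed past upright towards the core, below about 1.4, it falls onto the core by itself in about 2 s. Pushing its end takes under 3 N.
- strap_hinge (a point): Middle of the strap's hinge axis, which lies across the gutter (along jig x): jig y = 0.171, z = 0.118. The strap swings in the vertical plane of the gutter's middle line.
- strap_tip (a point): Middle of the strap's free end, 105 mm from the hinge axis; strap 32 mm wide, 8 mm thick, 0.25 kg, smooth (friction about 0.3). At the start about 39 mm further uphill than the hinge and 0.216 m above the bench. On its outer face (uphill when open, uppermost when closed) the end is rolled (14 mm round) and half-way stands a drill bush, 24 mm diameter, 14 mm high.
- drilled_core: Bystander: a finished stone core of the same size standing on end (90 mm high) on the bench beyond the uphill end of the jig (to the left). Origin: centre of its underside. Not to be disturbed.
- white_pot: Bystander: small white pot, 72 mm across, 58 mm high, on the bench beyond the foot of the jig. Origin: centre of its underside. Not to be disturbed.
- tape: Bystander: tape measure, 55 x 85 x 62 mm, on the bench to the right. Origin: centre of its underside. Not to be disturbed.

How it is judged (in metres and radians):
On the way:
1. the core lies in the V seat by itself, untouched by the robot, while the strap is still up (distance between core and seat below 0.008 m and contact force between the fingers and core below 0.05 N and linear speed of core below 0.02 m/s and value of joint bush_strap above 1.2 rad), for 0.3 s.
At the end, for the whole second after the job is handed in: The core lies in the V seat (its centre within 8 mm of the seat point, its axis within 0.08 rad of straight across), at rest, and the strap lies on it (hinge within 0.06 rad of 0, resting on the core with more than 0.2 N) (distance between core and seat below 0.008 m and angle between the x axis of core and the x axis of drill_jig, either way round below 0.08 rad and value of joint bush_strap between -0.06 and 0.06 rad and contact force between bush_strap and core above 0.2 N and linear speed of core below 0.02 m/s); the robot touches nothing.
It fails at once if the core is lifted off the gutter (centre more than 45 mm above the floor, square to it) (z of core in the frame of gutter above 0.045 m).
It fails at once if the core is squeezed or rammed (over 60 N from the fingers) (contact force between the fingers and core above 60 N).
It fails at once if the strap is struck or forced (over 150 N from the fingers) (contact force between the fingers and bush_strap above 150 N).
It fails at once if a bystander is moved more than 15 mm (distance of any of drilled_core, white_pot, tape from where it was at the start of the episode above 0.015 m).
It also fails if it takes over 64 s, if anything falls off the work surface, if the arm or the gripper's body presses on something with over 40 N, if the wrist force passes 120 N, or if a joint passes its speed limit or range.

## Working session

There is one attempt and no reset: what is moved stays moved. The work goes in short steps, Python scripts to look and compute and a tool call to move; the robot and the scene stay as the last step left them, time stands still between calls to the robot, and variables do not carry over. Pictures are saved under pics/ and viewed, and the job is handed in when it is done.

Besides the shell and the picture viewer there is one more tool, called after ">>>" as name(argument=value, ...) on one line, values as JSON. jog_arm: Moves the arm, as the interface text tells. Its arguments: {"type":"object","properties":{"targets":{"type":"array","items":{"type":"number"}},"grip_force":{"type":"number"}},"required":["targets"]}

```bash
mkdir -p pics
python3 - <<'E'
from workcell import *
import cv2
print(observe())
for n in ["scene","top","wrist"]:
    p=read_camera(n); cv2.imwrite(f"pics/{n}0.png",p["frame"]); print(n,p["intrinsics"],p["rvec"],p["tvec"],p["shot"])
    for t in ["core","drill_jig","gutter","seat","strap_hinge","strap_tip","drilled_core","white_pot","tape"]:
        try:
            r=landmark_of(p,t); print(t,[(round(q["conf"],2),round(q["position"][1]*640,1),round(q["position"][0]*400,1)) for q in r[:2]])
        except Exception as e: print(t,e)
E
```

```text
{'clock': 0.0, 'joint_positions': array([-1.42704790e+00,  2.21250818e-01,  1.52757945e+00,  2.80691020e-05,
        1.39466304e+00, -1.26048128e-01]), 'qvel': array([-0.00057564, -0.00031383,  0.00209146,  0.00028669, -0.00111221,
        0.00090692]), 'effort': array([ 7.64070010e-04, -4.96890450e+01, -3.89397061e+01, -2.39583005e-04,
        1.09548785e-02, -2.38736766e-05]), 'position': array([ 166.53274425, -601.76616096,  210.10071159]), 'orientation': array([-6.75867212e-04,  7.95779319e-01, -6.05585974e-01, -6.68224710e-04]), 'wrist_force': array([-0.36041045,  0.58953218,  0.86442374]), 'torque': array([-0.07260349,  0.01687709, -0.09806148]), 'finger_gap': 85.45944260917578}
scene [[489.20304977   0.         320.13329019]
 [  0.         489.20304977 198.4611569 ]
 [  0.           0.           1.        ]] [ 0.99017011 -2.13769953  1.27599369] [316.63885288 287.46173075 935.53920685] 1
core [(0.83, 384.1, 200.2)]
drill_jig [(0.91, 341.4, 237.1)]
gutter [(0.58, 312.9, 225.3)]
seat [(0.76, 303.3, 224.5)]
strap_hinge [(0.64, 289.6, 223.6)]
strap_tip [(0.84, 276.0, 191.2)]
drill
[... 232 characters left out ...]
979 -2.03896543  0.21689658] [ -52.30309366  534.83570471 1086.37565658] 2
core [(0.59, 381.0, 219.4)]
drill_jig [(0.58, 325.6, 222.6)]
gutter [(0.86, 297.7, 215.8)]
seat [(0.98, 284.3, 209.7)]
strap_hinge [(0.96, 264.5, 213.0)]
strap_tip [(0.73, 248.4, 206.7), (0.21, 436.0, 234.0)]
drilled_core [(0.94, 190.3, 203.6)]
white_pot [(0.92, 435.6, 234.6)]
tape [(0.8, 416.5, 181.6)]
wrist [[324.50075554   0.         322.06632217]
 [  0.         324.50075554 200.77523867]
 [  0.           0.           1.        ]] [-2.29461342  1.74640965  0.26993607] [-625.07852767  -40.31740366  380.01028227] 3
core []
drill_jig []
gutter []
seat []
strap_hinge []
strap_tip []
drilled_core []
white_pot []
tape []
```

View pics/scene0.png

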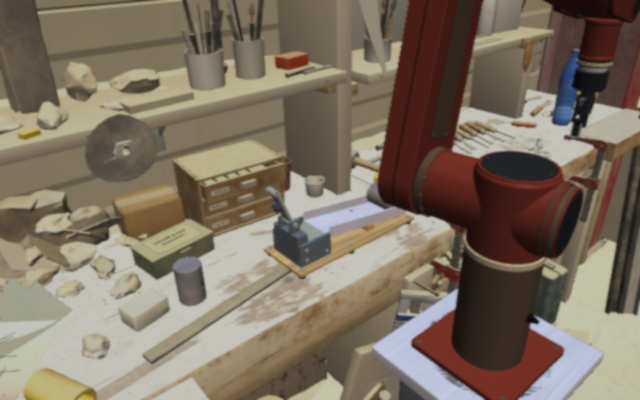

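View pics/top0.png

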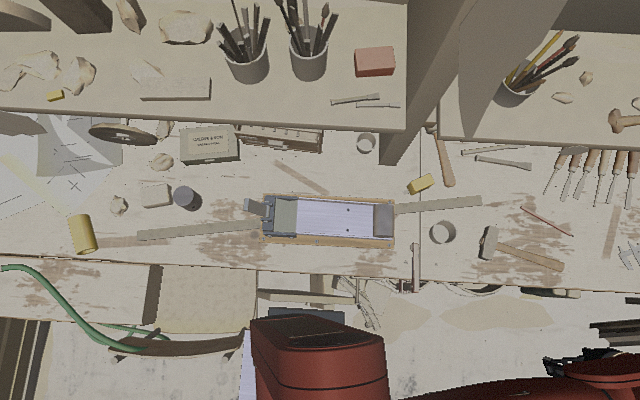

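The jig lies with its uphill end to the left: seat and strap at about col 265–295 in the top view, core at about col 383, pot at 443,232, tape at 421,183, and standing core at 187,197. Next I'll fit the jig pose.

```bash
cat > h.py <<'E'
from workcell import *
import cv2,numpy as np
from scipy.optimize import least_squares
def proj(p,X): return cv2.projectPoints(np.asarray(X,float).reshape(-1,3),p["rvec"],p["tvec"],p["intrinsics"],None)[0].reshape(-1,2)
def jig2w(q,J):
    c,s=np.cos(q[2]),np.sin(q[2]); J=np.asarray(J,float).reshape(-1,3)
    return np.c_[q[0]+c*J[:,0]-s*J[:,1], q[1]+s*J[:,0]+c*J[:,1], J[:,2]]
def onplane(p,uv,z):
    R=cv2.Rodrigues(np.asarray(p["rvec"]))[0]; C=-R.T@np.ravel(p["tvec"])
    d=R.T@np.linalg.inv(p["intrinsics"])@np.array([uv[0],uv[1],1.]); return C+d*(z-C[2])/d[2]
E
python3 - <<'E'
from h import *
L={"core":(0,-159,63),"drill_jig":(0,0,0),"gutter":(0,90,68),"seat":(0,116,84),"strap_hinge":(0,171,118),"strap_tip":(0,210,216)}
obs=[]
for n in ["top","scene"]:
    p=read_camera(n)
    for t in L:
        r=landmark_of(p,t)
        if r and r[0]["conf"]>.4: obs.append((p,t,np.array(r[0]["position"])[::-1]*[640,400]))
    if n=="top":
        for t,z in [("drilled_core",0),("white_pot",0),("tape",0)]:
            r=landmark_of(p,t)
            if r: print(t,onplane(p,np.array(r[0]["position"])[::-1]*[640,400],z).round(0), r[0]["conf"])
    for t in ["drill_jig","core"]:
        s=silhouettes(p,t)
        for m in s[:1]:
            c=max(cv2.findContours(m["mask"].astype(np.uint8),0,1)[0],key=cv2.contourArea)
            print(n,t,m["conf"],cv2.minAreaRect(c))
            if n=="top": print(onplane(p,cv2.minAreaRect(c)[0],63 if t=="core" else 18), [onplane(p,x,18)[:2].round() for x in cv2.boxPoints(cv2.minAreaRect(c))])
    if n=="top": cv2.imwrite("pics/topz.png",cv2.resize(p["frame"][170:260,230:470],None,fx=3.3,fy=3.3,interpolation=2))
f=lambda q:np.concatenate([(proj(p,jig2w(q,L[t]))[0]-uv) for p,t,uv in obs])
for y0 in (0,):
  s=least_squares(f,[500,0,0],loss="soft_l1",x_scale=[10,10,.1]); print(s.x,s.cost)
  for (p,t,uv),r in zip(obs,f(s.x).reshape(-1,2)): print(t,uv,r.round(1))
  C=cv2.Rodrigues(np.asarray(p["rvec"]))[0]
E
```

```text
drilled_core [508. 365.   0.] 0.55
white_pot [ 463. -383.    0.] 0.69
tape [ 609. -330.    0.] 0.7
top drill_jig 0.62 ((318.63189697265625, 220.46139526367188), (151.2895050048828, 50.607086181640625), 2.97373104095459)
[476.34824236 -33.36312837  18.        ] [array([399., 190.]), array([552., 198.]), array([ 556., -262.]), array([ 403., -257.])]
top core 0.63 ((383.0, 220.5), (33.0, 20.0), 90.0)
[ 480.36776528 -218.54015822   63.        ] [array([ 537., -194.]), array([ 540., -255.]), array([ 440., -257.]), array([ 437., -197.])]
scene drill_jig 0.95 ((336.7458190917969, 236.36135864257812), (149.01449584960938, 87.21662902832031), 4.864514350891113)
scene core 0.87 ((376.7684631347656, 198.8120880126953), (29.738122940063477, 16.22079086303711), 55.00798034667969)
[ 4.78309676e+02 -5.78900102e+01  1.72667973e-02] 20.17788434631648
core [382.08 220.6 ] [ 0.3 -0.4]
drill_jig [329.024 220.2  ] [-2.3  1. ]
gutter [295.168 217.48 ] [ 0.8 -1.2]
seat [287.616 209.8  ] [-1.   5.1]
strap_hinge [265.28 212.32] [ 0.4 -0.4]
strap_tip [248.704 204.48 ] [-3.5 -0.1]
core [384.192 197.6  ] [-0.5 -0. ]
drill_jig [340.224 238.2  ] [ 1.4 -0.6]
gutter [313.28 224.92] [1.6 2.6]
seat [308.288 225.68 ] [-1.7 -0. ]
strap_hinge [287.872 224.12 ] [-0.  -2.8]
strap_tip [270.912 192.92 ] [ 0.4 -3.9]
```

View pics/topz.png

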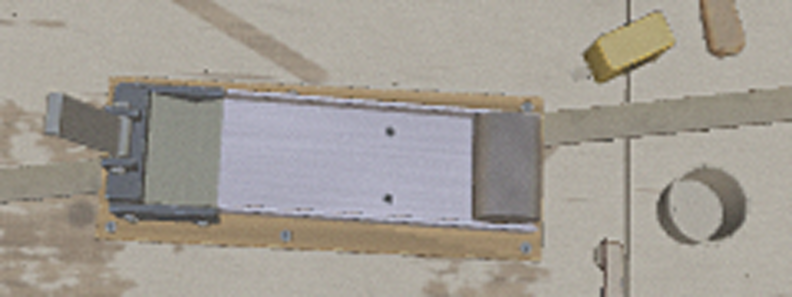

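Run:
```python
from h import *
p=read_camera("top")
J=[(75,200,18),(75,-200,18),(-75,-200,18),(-75,200,18)]
uv=np.array([(109,78),(543,97),(541,260),(97,238)])/3.3+[230,170]
s=least_squares(lambda q:(proj(p,jig2w(q,J))-uv).ravel(),[478,-58,0],x_scale=[10,10,.1]); print(s.x,s.fun.round(1))
q=s.x
T=[(0,-159,63),(0,116,84),(0,171,118),(0,210,216),(48,-187,60),(-48,-187,60),(48,90,92),(-48,90,92)]
print(jig2w(q,T).round(0))
img=p["frame"].copy(); big=cv2.resize(img[170:260,230:470],None,fx=3.3,fy=3.3,interpolation=2)
for u in proj(p,jig2w(q,T+J)): cv2.circle(big,tuple(int(v) for v in (u-[230,170])*3.3),3,(0,0,255),1)
cv2.imwrite("pics/fit.png",big)
p=read_camera("scene"); big=cv2.resize(p["frame"][170:290,240:440],None,fx=4,fy=4,interpolation=2)
for u in proj(p,jig2w(q,T+J)): cv2.circle(big,tuple(int(v) for v in (u-[240,170])*4),3,(0,0,255),1)
cv2.imwrite("pics/fit2.png",big)
```

```text
[ 4.77479477e+02 -6.01965098e+01  1.31951362e-02] [-0.1 -0.4 -0.  -0.1  0.4  0.2 -0.3  0.4]
[[ 480. -219.   63.]
 [ 476.   56.   84.]
 [ 475.  111.  118.]
 [ 475.  150.  216.]
 [ 528. -247.   60.]
 [ 432. -248.   60.]
 [ 524.   30.   92.]
 [ 428.   29.   92.]]
```

View pics/fit.png

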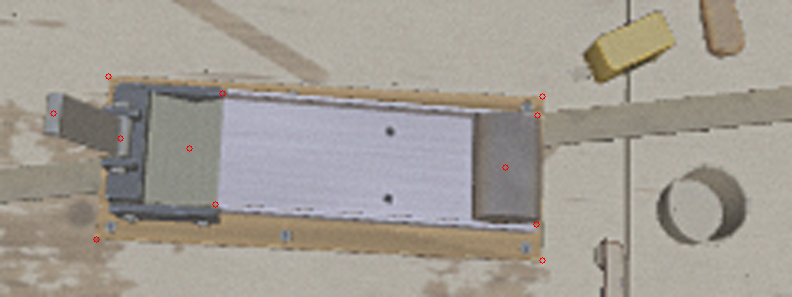

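View pics/fit2.png

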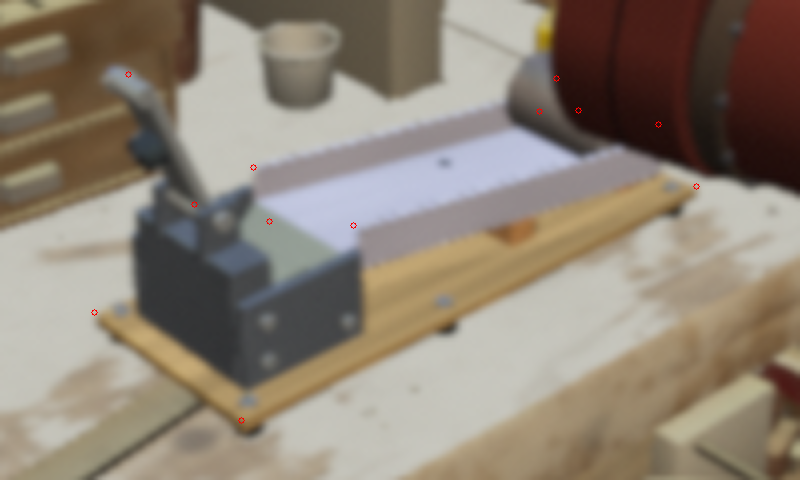

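Jig fit: origin about (477.5, -59.5), yaw about 0.014, and overlays agree within about 3 mm. First move: go over behind the core, high up.

>>> jog_arm(targets=[-24,-39,0,0,0,0,130,-24,-39,0,0,0,0,130,-24,-39,0,0,0,0,130,-24,-39,0,0,0,0,130,-24,-39,0,0,0,0,130])

```text
clock: 3.28
position: [323.4, -433.7, 211.4]
orientation: [0.0, 0.796, -0.606, 0.0]
wrist_force: [0.0, -0.7, -0.3]
finger_gap: 41.8
```

>>> jog_arm(targets=[-24,-39,0,0,0,0,130,-24,-39,0,0,0,0,130,-24,-39,0,0,0,0,130,-24,-39,0,0,0,0,130,-24,-39,0,0,0,0,130])

```text
clock: 3.9
position: [479.5, -266.0, 211.4]
orientation: [0.0, 0.796, -0.606, 0.0]
wrist_force: [-0.4, -0.2, 0.5]
finger_gap: 41.8
```

>>> jog_arm(targets=[0,0,0,0,0,-9.4,130,0,0,0,0,0,-9.4,130,0,0,0,0,0,-9.4,130,0,0,0,0,0,-9.4,130,0,0,0,0,0,-9.4,130])

```text
clock: 4.53
position: [478.5, -267.1, 211.3]
orientation: [0.0, 0.972, -0.235, 0.0]
wrist_force: [-0.1, -0.6, -0.7]
finger_gap: 41.8
```

>>> jog_arm(targets=[0,0,0,0,0,-9.4,130,0,0,0,0,0,-9.4,130,0,0,0,0,0,-9.4,130,0,0,0,0,0,0,130])

```text
clock: 5.03
position: [478.5, -267.1, 211.3]
orientation: [0.0, 1.0, 0.005, 0.0]
wrist_force: [-0.2, -0.4, 0.1]
finger_gap: 41.6
```

```bash
cat >> h.py <<'E'
from scipy.spatial.transform import Rotation
Q=[478,-59.5,0.0145]
def st():
    o=observe(); w,x,y,z=o["orientation"]; R=Rotation.from_quat([x,y,z,w]).as_matrix()
    print("t",o["clock"],"pos",o["position"].round(1),"f",o["wrist_force"].round(1),"gap",round(o["finger_gap"],1)); print(R.round(3))
    d=o["position"]-[Q[0],Q[1],0]; c,s=np.cos(Q[2]),np.sin(Q[2])
    print("jig",np.round([c*d[0]+s*d[1],-s*d[0]+c*d[1],d[2]],1)); return o,R
E
python3 - <<'E'
from h import *
st()
p=read_camera("wrist"); cv2.imwrite("pics/w1.png",p["frame"])
E
```

```text
t 5.025 pos [ 478.5 -267.1  211.3] f [-0.2 -0.4  0.1] gap 41.6
[[ 1.    0.01  0.  ]
 [ 0.01 -1.   -0.  ]
 [ 0.    0.   -1.  ]]
jig [  -2.5 -207.6  211.3]
```

View pics/w1.png

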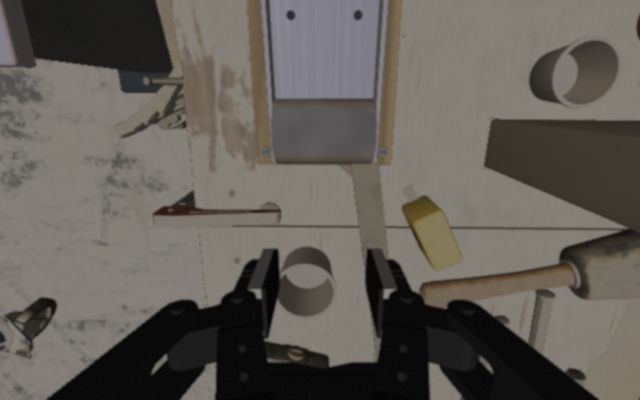

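Run:
```python
from h import *
o,R=st()
p=read_camera("wrist")
print("tcp",proj(p,[o["position"]]),"tip",proj(p,[o["position"]-[0,0,11]]))
print("core ctr, core front bottom edges, base corners",proj(p,jig2w(Q,[(0,-159,63),(45,-129,63),(-45,-129,63),(75,-200,18),(-75,-200,18)])).round(0).tolist())
print("pot",proj(p,[[463,-383,0]]))
for s in silhouettes(p,"white_pot")[:1]:print(np.array(s["rect"])*[640,400,640,400],s["conf"])
```

```text
t 5.075 pos [ 478.5 -267.1  211.3] f [-0.2 -0.4  0.5] gap 41.8
[[ 1.     0.008  0.   ]
 [ 0.008 -1.    -0.   ]
 [ 0.     0.    -1.   ]]
jig [  -2.5 -207.6  211.3]
tcp [[323.53761203 244.54269941]] tip [[323.44713047 236.41758691]]
core ctr, core front bottom edges, base corners [[325.0, 130.0], [374.0, 96.0], [276.0, 96.0], [392.0, 163.0], [258.0, 164.0]]
pot [[309.77417716 255.51094242]]
[277.696 249.    340.608 317.88 ] 0.7
```

>>> jog_arm(targets=[2.5,4,40,0,0,-0.3,130,0,0,40,0,0,0,130,0,0,40,0,0,0,130,0,0,20,0,0,0,130,0,0,13,0,0,0,130])

```text
clock: 5.8
position: [480.5, -270.7, 56.9]
orientation: [-0.0, 1.0, 0.008, -0.001]
wrist_force: [0.0, 0.3, 1.1]
finger_gap: 42.0
```

Run:
```python
from h import *
st()
p=read_camera("wrist"); cv2.imwrite("pics/w2.png",p["frame"])
```

```text
t 5.8 pos [ 480.5 -270.7   56.9] f [0.  0.3 1.1] gap 42.0
[[ 1.     0.015 -0.001]
 [ 0.015 -1.     0.001]
 [-0.001 -0.001 -1.   ]]
jig [  -0.5 -211.2   56.9]
```

View pics/w2.png

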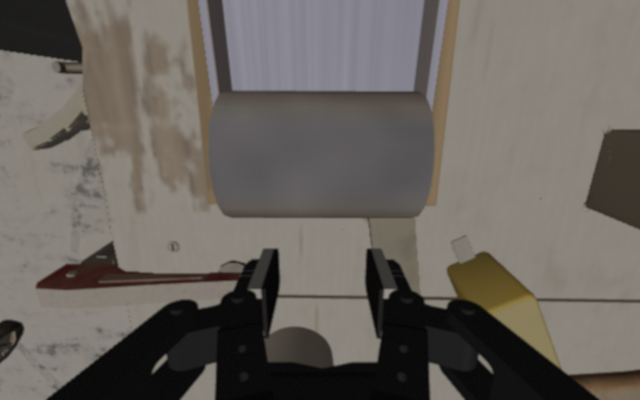

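The fingers are centred behind the core (cols 265–380, core cols 210–433). Start pushing.

>>> jog_arm(targets=[0,-5,0,0,0,0,130,0,-5,0,0,0,0,130,0,-5,-0.7,0,0,0,130,0,-6,-0.8,0,0,0,130,0,-7,-1,0,0,0,130])

```text
clock: 6.48
position: [481.4, -245.2, 63.1]
orientation: [0.002, 1.0, 0.009, 0.001]
wrist_force: [-5.7, -7.1, 13.1]
finger_gap: 42.1
```

>>> jog_arm(targets=[0,-8,-1.1,0,0,0,130,0,-8,-1.1,0,0,0,130,0,-8,-1.1,0,0,0,130,0,-8,-1.1,0,0,0,130,0,-8,-1.1,0,0,0,130])

```text
clock: 7.1
position: [481.8, -208.5, 73.4]
orientation: [0.005, 1.0, 0.009, 0.002]
wrist_force: [-17.3, -7.3, 38.7]
finger_gap: 41.8
```

Run:
```python
from h import *
st()
p=read_camera("wrist"); cv2.imwrite("pics/w3.png",p["frame"])
```

```text
t 7.1 pos [ 481.8 -208.5   73.4] f [-17.3  -7.3  38.7] gap 41.8
[[ 1.     0.018  0.004]
 [ 0.018 -1.    -0.011]
 [ 0.004  0.011 -1.   ]]
jig [   1.7 -149.    73.4]
```

View pics/w3.png

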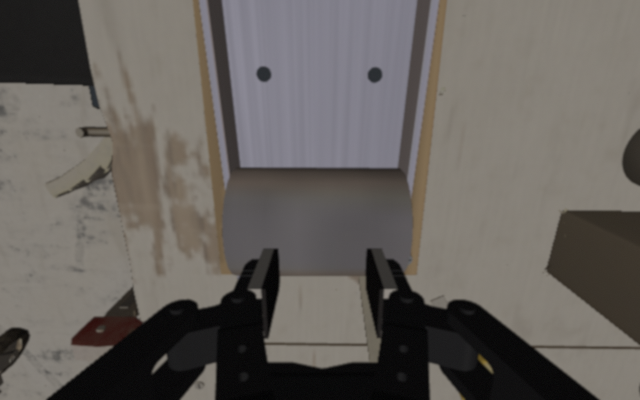

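The upward force is too high (39 N) and the tool is being lifted, so something is catching. I'll look before going on.

Run:
```python
from h import *
o,R=st(); print(o["torque"], o["effort"].round(1))
for n in ["top","scene"]:
    p=read_camera(n)
    c=proj(p,[o["position"]])[0]; print(n,c)
    x,y=int(c[0]),int(c[1]); x=min(max(x,80),560); y=min(max(y,60),340)
    cv2.imwrite(f"pics/{n}3.png",cv2.resize(p["frame"][y-60:y+60,x-80:x+80],None,fx=5,fy=5,interpolation=2))
p=read_camera("wrist")
for y in range(-130,-90,5):
    # silhouette front/back rows of core at jig y
    zc=68+ (y-90)*.1405+30/np.cos(.1396)
    a=np.linspace(0,2*np.pi,90); P=np.c_[0*a,y+30*np.cos(a),zc+30*np.sin(a)]
    u=proj(p,jig2w(Q,P)); print(y,u[:,1].min().round(),u[:,1].max().round())
```

```text
t 7.15 pos [ 481.8 -207.4   73.6] f [-17.3  -5.1  39.7] gap 41.7
[[ 1.     0.018  0.004]
 [ 0.018 -1.    -0.01 ]
 [ 0.004  0.01  -1.   ]]
jig [   1.7 -148.    73.6]
[-0.88229234  3.24794179  0.12098983] [  5.5 -21.8 -23.3   4.1  -4.2   0.1]
top [379.73931223 219.18370355]
scene [381.23483205 195.14259398]
-130 155.0 265.0
-125 146.0 257.0
-120 136.0 249.0
-115 127.0 241.0
-110 117.0 233.0
-105 107.0 225.0
-100 96.0 216.0
-95 85.0 207.0
```

View pics/top3.png

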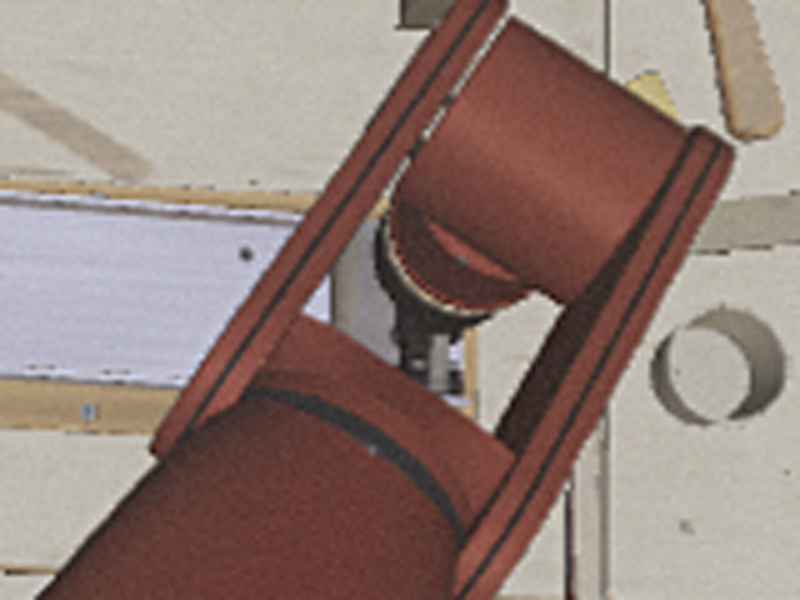

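View pics/scene3.png

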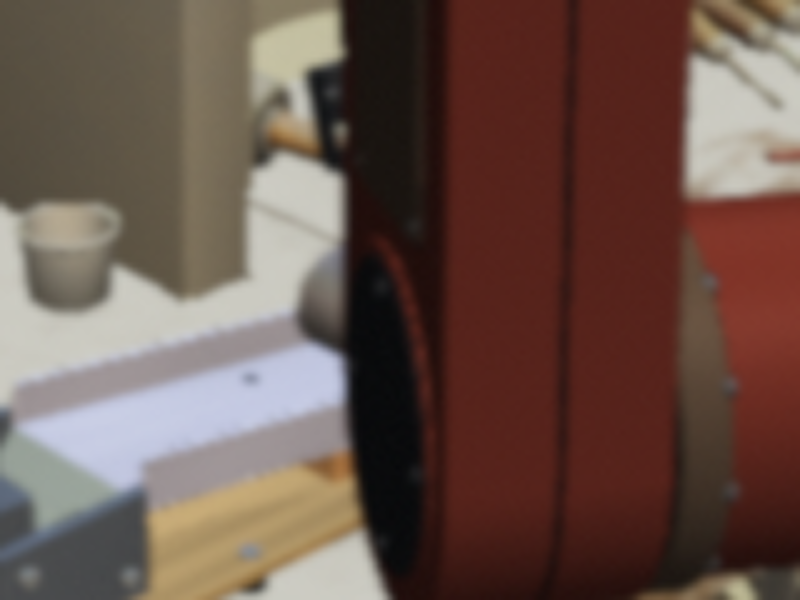

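Run:
```python
from h import *
o,R=st(); p=read_camera("wrist")
Rc=cv2.Rodrigues(np.asarray(p["rvec"]))[0]; C=-Rc.T@np.ravel(p["tvec"])
print("cam in tool",R.T@(C-o["position"]),"cam axes in tool (rows)",(Rc@R).round(3))
def t(v): return proj(p,[o["position"]+R@np.array(v)])[0].round(0)
for z in (-40,-30,-20,-8,0,11):
  print(z,[t((sx*21,sy,z)).tolist() for sx in (-1,1) for sy in (-11,11)])
cv2.imwrite("pics/w4.png",cv2.resize(p["frame"][200:400,180:460],None,fx=2.8,fy=2.8,interpolation=2))
```

```text
t 7.3 pos [ 481.8 -207.8   73.6] f [-16.9  -5.4  39.1] gap 41.8
[[ 1.     0.018  0.004]
 [ 0.018 -1.    -0.009]
 [ 0.004  0.01  -1.   ]]
jig [   1.7 -148.4   73.6]
cam in tool [  -0.87708383  -77.6985359  -163.7601349 ] cam axes in tool (rows) [[ 1.    -0.    -0.   ]
 [-0.     0.953 -0.304]
 [ 0.     0.304  0.953]]
-40 [[275.0, 262.0], [277.0, 306.0], [373.0, 262.0], [371.0, 306.0]]
-30 [[278.0, 251.0], [280.0, 293.0], [370.0, 251.0], [368.0, 293.0]]
-20 [[280.0, 242.0], [282.0, 281.0], [367.0, 242.0], [365.0, 281.0]]
-8 [[283.0, 232.0], [285.0, 269.0], [364.0, 232.0], [362.0, 269.0]]
0 [[285.0, 226.0], [286.0, 262.0], [362.0, 226.0], [361.0, 262.0]]
11 [[287.0, 219.0], [288.0, 253.0], [360.0, 219.0], [359.0, 253.0]]
```

View pics/w4.png

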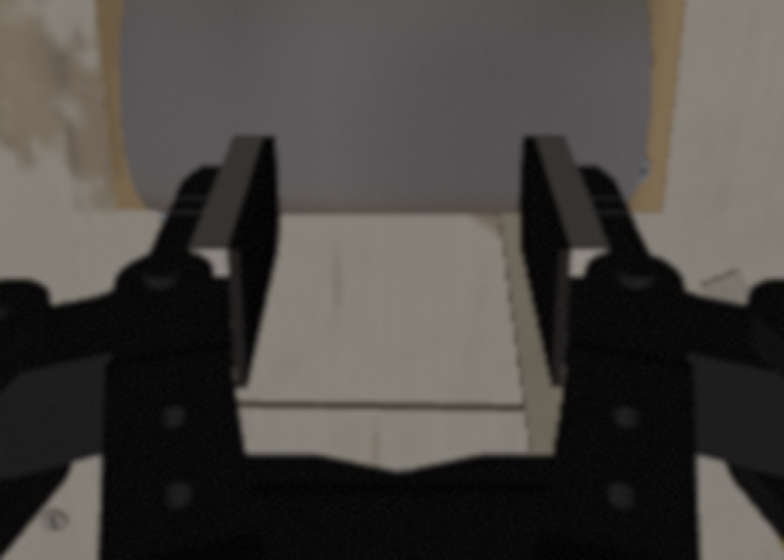

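The wrist image shows the actual pad tips about 32 mm farther back than I assumed: the visible tip is near tool z ≈ -21, while the nominal is +11. So the fingers have ridden onto the top of the core. I'll lift off, let the core roll back, and retry lower.

>>> jog_arm(targets=[0,0,-5,0,0,0,130,0,0,-10,0,0,0,130,0,0,-30,0,0,0,130,0,15,0,0,0,0,130,0,20,0,0,0,0,130])

```text
clock: 7.98
position: [480.3, -238.5, 110.7]
orientation: [-0.0, 1.0, 0.009, -0.0]
wrist_force: [-0.6, 0.3, -0.2]
finger_gap: 42.1
```

>>> jog_arm(targets=[-1,20,0,0,0,0,130,0,15,0,0,0,0,130,0,5,0,0,0,0,130,0,0,0,0,0,0,130])

```text
clock: 8.48
position: [479.9, -278.3, 110.8]
orientation: [-0.0, 1.0, 0.008, -0.0]
wrist_force: [-0.6, 0.6, -0.0]
finger_gap: 42.3
```

Run:
```python
from h import *
o,R=st(); p=read_camera("wrist"); cv2.imwrite("pics/w5.png",p["frame"])
for y in (-165,-159,-150):
    zc=63
    a=np.linspace(0,2*np.pi,90); P=np.c_[0*a,y+30*np.cos(a),zc+30*np.sin(a)]
    u=proj(p,jig2w(Q,P)); print(y,u[:,1].min().round(),u[:,1].max().round())
```

```text
t 8.475 pos [ 479.9 -278.3  110.8] f [-0.6  0.6 -0. ] gap 42.3
[[ 1.     0.016 -0.001]
 [ 0.016 -1.     0.001]
 [-0.001 -0.001 -1.   ]]
jig [  -1.3 -218.8  110.8]
-165 87.0 183.0
-159 76.0 174.0
-150 60.0 160.0
```

View pics/w5.png

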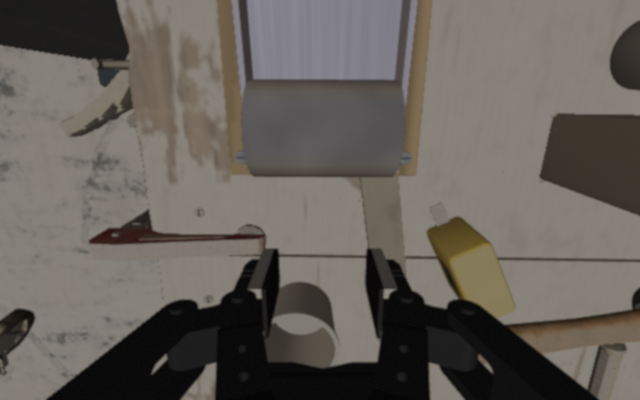

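Core is back on the lip (rows 80–175). I'll test how the fingertips look when shut.

>>> jog_arm(targets=[0,0,0,0,0,0,255,0,0,0,0,0,0,255,0,0,0,0,0,0,255,0,0,0,0,0,0,255,0,0,0,0,0,0,255])

```text
clock: 9.15
position: [480.2, -278.1, 111.2]
orientation: [0.0, 1.0, 0.008, 0.0]
wrist_force: [0.8, 0.4, 0.4]
finger_gap: 0.2
```

Run:
```python
from h import *
o,R=st(); p=read_camera("wrist"); cv2.imwrite("pics/w6.png",p["frame"])
```

```text
t 9.15 pos [ 480.2 -278.1  111.2] f [0.8 0.4 0.4] gap 0.2
[[ 1.     0.017  0.   ]
 [ 0.017 -1.    -0.   ]
 [ 0.     0.    -1.   ]]
jig [  -1.  -218.6  111.2]
```

View pics/w6.png

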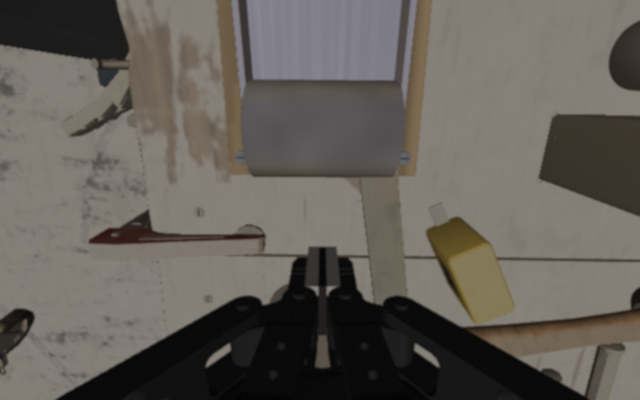

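Shut or half-open, the pads end at tool z ≈ -25 (the front face fits consistently from -63 to -25). I'll use that measured tip: TCP at z ≈ 23 puts the tips at ≈ 48.

>>> jog_arm(targets=[1,0,30,0,0,0,130,0,0,30,0,0,0,130,0,0,15,0,0,0,130,0,0,7,0,0,0,130,0,0,6,0,0,0,130])

```text
clock: 9.82
position: [481.8, -278.6, 23.7]
orientation: [0.0, 1.0, 0.008, 0.0]
wrist_force: [0.3, 0.4, -0.6]
finger_gap: 41.9
```

>>> jog_arm(targets=[0,0,0,0,0,0,130,0,0,0,0,0,0,130])

```text
clock: 10.07
position: [481.7, -278.5, 24.0]
orientation: [0.0, 1.0, 0.008, 0.001]
wrist_force: [0.2, 0.5, 0.2]
finger_gap: 41.9
```

Run:
```python
from h import *
o,R=st(); p=read_camera("wrist"); cv2.imwrite("pics/w7.png",p["frame"])
```

```text
t 10.075 pos [ 481.7 -278.5   24. ] f [0.2 0.5 0.2] gap 41.9
[[ 1.     0.017  0.001]
 [ 0.017 -1.    -0.001]
 [ 0.001  0.001 -1.   ]]
jig [   0.5 -219.    24. ]
```

View pics/w7.png

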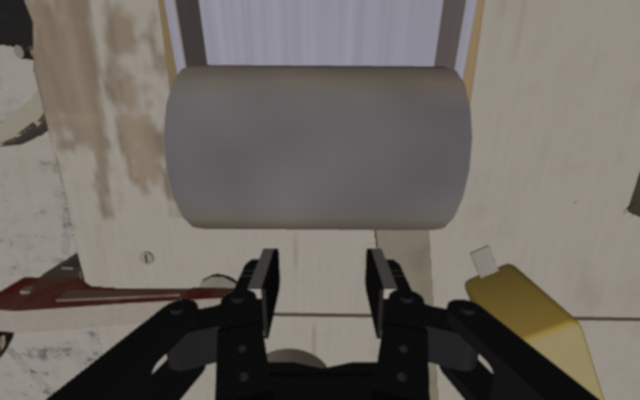

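>>> jog_arm(targets=[-0.5,-6,0,0,0,0,130,0,-6,0,0,0,0,130,0,-5,0,0,0,0,130,0,-5,-0.7,0,0,0,130,0,-5,-0.7,0,0,0,130])

```text
clock: 10.75
position: [480.7, -251.3, 25.1]
orientation: [0.001, 1.0, 0.008, 0.0]
wrist_force: [0.4, -2.8, 0.9]
finger_gap: 41.9
```

>>> jog_arm(targets=[0,-5,-0.7,0,0,0,130,0,-5,-0.7,0,0,0,130,0,-5,-0.7,0,0,0,130])

```text
clock: 11.12
position: [480.0, -235.8, 26.8]
orientation: [0.0, 1.0, 0.008, -0.0]
wrist_force: [0.1, -1.3, 1.3]
finger_gap: 41.6
```

Run:
```python
from h import *
o,R=st(); p=read_camera("wrist"); cv2.imwrite("pics/w8.png",p["frame"])
```

```text
t 11.125 pos [ 480.  -235.8   26.8] f [ 0.1 -1.3  1.3] gap 41.6
[[ 1.     0.017 -0.   ]
 [ 0.017 -1.    -0.   ]
 [-0.     0.    -1.   ]]
jig [  -0.6 -176.3   26.8]
```

View pics/w8.png

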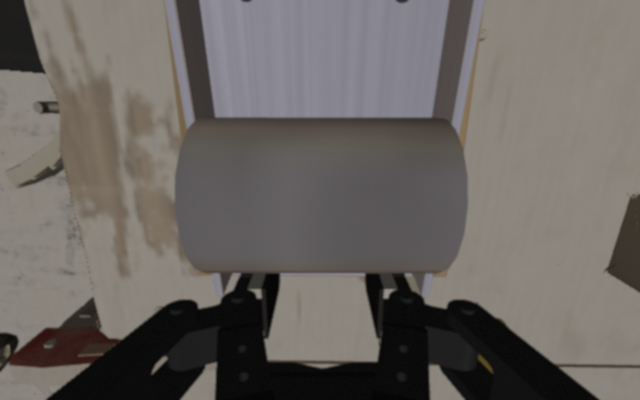

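Contact is now at mid-height with light forces and the core is straight. Continue.

>>> jog_arm(targets=[0,-7,-1,0,0,0,130,0,-8,-1.1,0,0,0,130,0,-8,-1.1,0,0,0,130,0,-8,-1.1,0,0,0,130,0,-8,-1.1,0,0,0,130])

```text
clock: 11.8
position: [479.3, -196.5, 32.2]
orientation: [-0.0, 1.0, 0.008, -0.0]
wrist_force: [0.2, -2.5, 1.1]
finger_gap: 42.1
```

>>> jog_arm(targets=[0,-8,-1.1,0,0,0,130,0,-8,-1.1,0,0,0,130,0,-8,-1.1,0,0,0,130,0,-8,-1.1,0,0,0,130,0,-8,-1.1,0,0,0,130])

```text
clock: 12.42
position: [478.6, -156.6, 37.7]
orientation: [-0.0, 1.0, 0.008, -0.0]
wrist_force: [-0.4, -2.3, 1.0]
finger_gap: 41.7
```

Run:
```python
from h import *
o,R=st(); p=read_camera("wrist"); cv2.imwrite("pics/w9.png",p["frame"])
```

```text
t 12.425 pos [ 478.6 -156.6   37.7] f [-0.4 -2.3  1. ] gap 41.7
[[ 1.     0.017 -0.   ]
 [ 0.017 -1.     0.   ]
 [-0.    -0.    -1.   ]]
jig [ -0.8 -97.1  37.7]
```

View pics/w9.png

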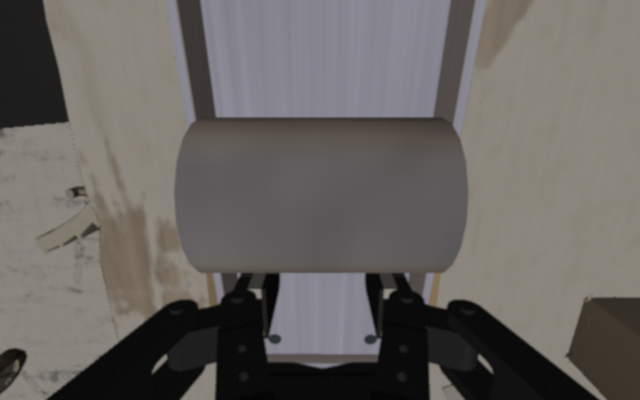

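Steady. The core is still square (rows 118–272). Continue.

>>> jog_arm(targets=[0,-8,-1.1,0,0,0,130,0,-8,-1.1,0,0,0,130,0,-8,-1.1,0,0,0,130,0,-8,-1.1,0,0,0,130,0,-8,-1.1,0,0,0,130])

```text
clock: 13.1
position: [478.0, -116.6, 43.2]
orientation: [-0.0, 1.0, 0.008, 0.0]
wrist_force: [0.8, -2.0, 1.8]
finger_gap: 42.1
```

>>> jog_arm(targets=[0,-8,-1.1,0,0,0,130,0,-8,-1.1,0,0,0,130,0,-8,-1.1,0,0,0,130,0,-8,-1.1,0,0,0,130,0,-8,-1.1,0,0,0,130])

```text
clock: 13.72
position: [477.2, -76.6, 48.6]
orientation: [-0.0, 1.0, 0.008, -0.0]
wrist_force: [0.9, -2.1, 2.0]
finger_gap: 41.9
```

>>> jog_arm(targets=[0,-8,-1.1,0,0,0,130,0,-8,-1.1,0,0,0,130,0,-8,-1.1,0,0,0,130,0,-6,-0.8,0,0,0,130,0,-6,-0.8,0,0,0,130])

```text
clock: 14.35
position: [476.7, -40.7, 53.5]
orientation: [0.0, 1.0, 0.008, -0.0]
wrist_force: [0.4, -3.1, 1.0]
finger_gap: 42.1
```

Run:
```python
from h import *
o,R=st(); p=read_camera("wrist"); cv2.imwrite("pics/w10.png",p["frame"])
```

```text
t 14.35 pos [476.7 -40.7  53.5] f [ 0.4 -3.1  1. ] gap 42.1
[[ 1.     0.017 -0.   ]
 [ 0.017 -1.    -0.   ]
 [-0.     0.    -1.   ]]
jig [-1.1 18.8 53.5]
```

View pics/w10.png

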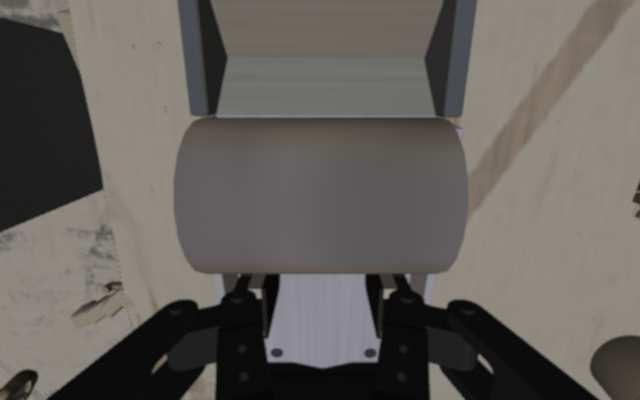

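>>> jog_arm(targets=[0,-6,-0.8,0,0,0,130,0,-5,-0.7,0,0,0,130,0,-5,-0.7,0,0,0,130,0,-5,-0.7,0,0,0,130,0,-4,-0.5,0,0,0,130])

```text
clock: 15.02
position: [476.3, -15.8, 57.0]
orientation: [-0.0, 1.0, 0.008, 0.0]
wrist_force: [-0.4, -2.3, 0.9]
finger_gap: 41.9
```

>>> jog_arm(targets=[0,-4,-0.5,0,0,0,130,0,-4,-0.5,0,0,0,130,0,-3,0,0,0,0,130,0,-3,0,0,0,0,130,0,0,0,0,0,0,130])

```text
clock: 15.65
position: [476.0, -1.9, 57.8]
orientation: [-0.0, 1.0, 0.009, -0.0]
wrist_force: [0.0, -1.0, 0.1]
finger_gap: 41.6
```

Run:
```python
from h import *
o,R=st(); p=read_camera("wrist"); cv2.imwrite("pics/w11.png",p["frame"])
```

```text
t 15.65 pos [476.   -1.9  57.8] f [ 0.  -1.   0.1] gap 41.6
[[ 1.     0.017 -0.   ]
 [ 0.017 -1.     0.   ]
 [-0.    -0.    -1.   ]]
jig [-1.2 57.6 57.8]
```

View pics/w11.png

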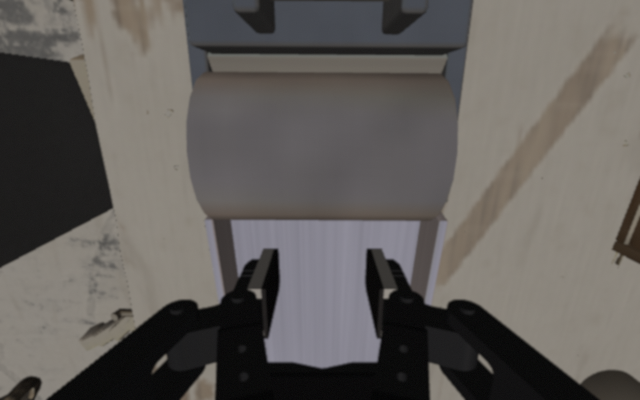

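Core dropped into the V (rows 73–218) and clear of the fingers. Back off and rise, shutting the jaws.

>>> jog_arm(targets=[0,15,0,0,0,0,130,0,15,-15,0,0,0,130,0,0,-50,0,0,0,200,0,0,-50,0,0,0,255,0,0,-50,0,0,0,255])

```text
clock: 16.32
position: [476.5, -33.4, 225.8]
orientation: [0.0, 1.0, 0.008, 0.001]
wrist_force: [1.1, -0.7, -0.1]
finger_gap: -0.0
```

Run:
```python
from h import *
o,R=st(); p=read_camera("wrist"); cv2.imwrite("pics/w12.png",p["frame"])
u=proj(p,jig2w(Q,[(0,171,118),(0,210,216),(-16,210,216),(16,210,216)])).round(0); print(u.tolist())
for y,zc in ((116,84),(120,84),(112,84)):
    a=np.linspace(0,2*np.pi,90); P=np.c_[0*a,y+30*np.cos(a),zc+30*np.sin(a)]
    u=proj(p,jig2w(Q,P)); print(y,u[:,1].min().round(),u[:,1].max().round())
```

```text
t 16.325 pos [476.5 -33.4 225.8] f [ 1.1 -0.7 -0.1] gap -0.0
[[ 1.     0.015  0.001]
 [ 0.015 -1.    -0.   ]
 [ 0.001  0.001 -1.   ]]
jig [ -1.1  26.1 225.8]
[[325.0, 1.0], [327.0, -175.0], [288.0, -175.0], [366.0, -175.0]]
116 45.0 118.0
120 40.0 113.0
112 50.0 122.0
```

View pics/w12.png

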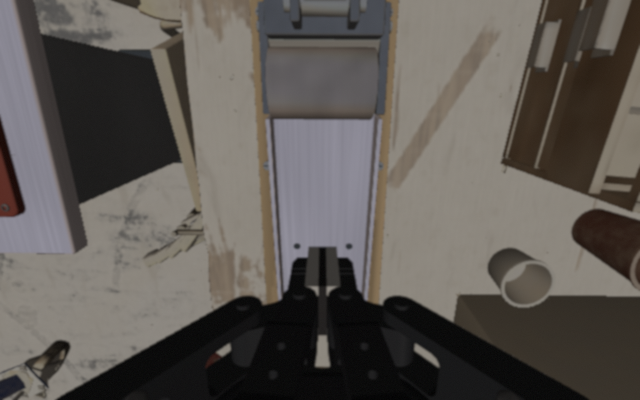

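The core matches the seat prediction exactly (rows 45–118). Now over the strap to its uphill side.

>>> jog_arm(targets=[1,-10,-20,0,0,0,255,0,-45,0,0,0,0,255,0,-45,0,0,0,0,255,0,-45,0,0,0,0,255,0,-45,0,0,0,0,255])

```text
clock: 17.0
position: [474.8, 158.2, 244.0]
orientation: [-0.0, 1.0, 0.008, 0.001]
wrist_force: [-0.1, -1.0, 0.4]
finger_gap: 0.5
```

>>> jog_arm(targets=[0,-45,0,0,0,0,255,0,-10,0,0,0,0,255,0,0,0,0,0,0,255])

```text
clock: 17.38
position: [473.8, 212.4, 243.4]
orientation: [0.0, 1.0, 0.009, 0.0]
wrist_force: [-0.6, -0.3, 0.4]
finger_gap: 0.1
```

Run:
```python
from h import *
o,R=st()
for n in ["scene","top","wrist"]:
    p=read_camera(n); f=p["frame"].copy()
    if n!="wrist":
        uv=proj(p,np.r_[jig2w(Q,[(0,210,216)]),[o["position"]+[0,0,25]]]); print(n,uv.round(0).tolist())
        c=uv[0].astype(int); f=cv2.resize(f[max(c[1]-70,0):c[1]+70,c[0]-90:c[0]+90],None,fx=4,fy=4,interpolation=2); print("origin",c-[90,70])
    cv2.imwrite(f"pics/{n}13.png",f)
```

```text
t 17.375 pos [473.8 212.4 243.4] f [-0.6 -0.3  0.4] gap 0.1
[[ 1.     0.017  0.001]
 [ 0.017 -1.    -0.   ]
 [ 0.     0.    -1.   ]]
jig [ -0.3 271.9 243.4]
scene [[272.0, 189.0], [246.0, 175.0]]
origin [181 118]
top [[246.0, 204.0], [216.0, 199.0]]
origin [155 134]
```

View pics/scene13.png

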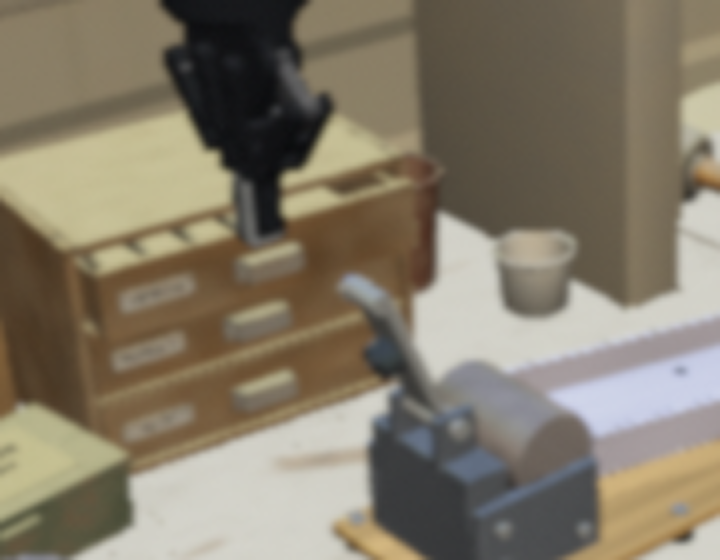

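View pics/top13.png

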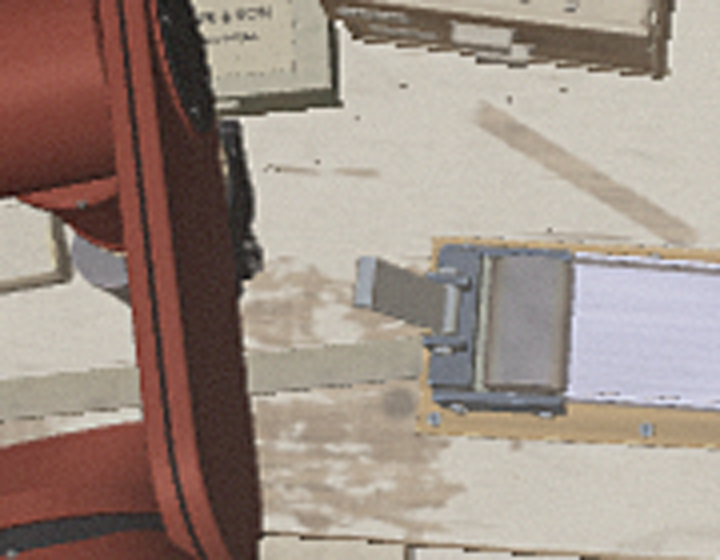

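Scene crop: fingertip at about (262,243) px, matching the measured tip offset, and strap end at (355,285). Descend behind the strap, then push it.

>>> jog_arm(targets=[0,0,0,0,0,0,255,0,0,30,0,0,0,255,0,0,30,0,0,0,255,0,0,13,0,0,0,255,0,10,0,0,0,0,255])

```text
clock: 18.15
position: [473.1, 202.4, 169.3]
orientation: [0.0, 1.0, 0.009, -0.001]
wrist_force: [-0.4, -0.6, -0.8]
finger_gap: -0.1
```

>>> jog_arm(targets=[0,10,0,0,0,0,255,0,10,0,0,0,0,255,0,8,0,0,0,0,255,0,8,0,0,0,0,255,0,8,0,0,0,0,255])

```text
clock: 18.77
position: [474.5, 158.6, 170.2]
orientation: [-0.0, 1.0, 0.008, 0.0]
wrist_force: [-0.6, 0.6, 0.8]
finger_gap: -0.2
```

>>> jog_arm(targets=[0,8,0,0,0,0,255,0,8,0,0,0,0,255,0,8,0,0,0,0,255,0,8,0,0,0,0,255,0,8,0,0,0,0,255])

```text
clock: 19.4
position: [475.0, 118.3, 169.8]
orientation: [0.0, 1.0, 0.008, -0.0]
wrist_force: [0.3, 0.1, -0.3]
finger_gap: -0.0
```

Run:
```python
from h import *
o,R=st()
p=read_camera("scene"); cv2.imwrite("pics/s14.png",cv2.resize(p["frame"][118:258,181:361],None,fx=4,fy=4,interpolation=2))
```

```text
t 19.4 pos [475.  118.3 169.8] f [ 0.3  0.1 -0.3] gap -0.0
[[ 1.     0.017 -0.   ]
 [ 0.017 -1.    -0.   ]
 [-0.     0.    -1.   ]]
jig [ -0.5 177.8 169.8]
```

View pics/s14.png

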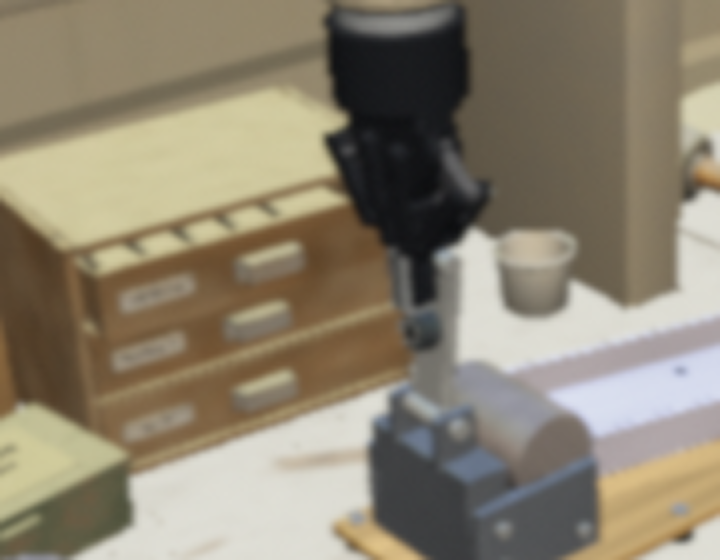

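Strap is just past upright with the finger behind it. Push on another ~30 mm.

>>> jog_arm(targets=[0,8,0,0,0,0,255,0,8,0,0,0,0,255,0,6,0,0,0,0,255,0,6,0,0,0,0,255,0,0,0,0,0,0,255])

```text
clock: 20.08
position: [475.5, 90.5, 169.9]
orientation: [0.0, 1.0, 0.008, 0.0]
wrist_force: [0.4, 1.0, -0.1]
finger_gap: 0.1
```

>>> jog_arm(targets=[0,0,0,0,0,0,255,0,0,0,0,0,0,255,0,0,0,0,0,0,255,0,0,0,0,0,0,255,0,0,0,0,0,0,255])

```text
clock: 20.7
position: [475.5, 90.9, 169.9]
orientation: [-0.0, 1.0, 0.008, 0.0]
wrist_force: [0.8, 1.2, 0.2]
finger_gap: 0.0
```

Run:
```python
from h import *
o,R=st()
p=read_camera("scene"); cv2.imwrite("pics/s15.png",cv2.resize(p["frame"][118:258,181:361],None,fx=4,fy=4,interpolation=2))
```

```text
t 20.7 pos [475.5  90.9 169.9] f [0.8 1.2 0.2] gap 0.0
[[ 1.     0.017  0.   ]
 [ 0.017 -1.     0.   ]
 [ 0.    -0.    -1.   ]]
jig [ -0.3 150.5 169.9]
```

View pics/s15.png

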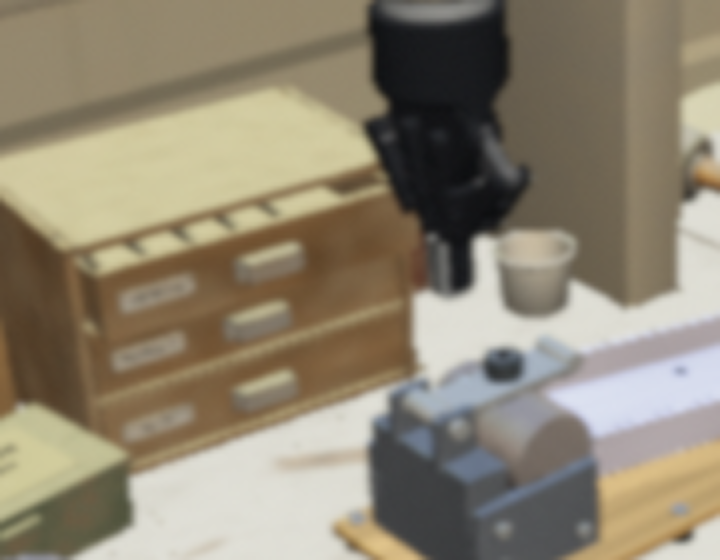

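Strap is coming down onto the core. Back away upward and let it settle.

>>> jog_arm(targets=[0,0,-20,0,0,0,255,0,0,-30,0,0,0,255,0,-40,0,0,0,0,255,0,-40,0,0,0,0,255,0,-40,0,0,0,0,255])

```text
clock: 21.38
position: [473.5, 212.0, 220.1]
orientation: [-0.0, 1.0, 0.008, 0.0]
wrist_force: [0.1, -0.8, 0.1]
finger_gap: 0.1
```

>>> jog_arm(targets=[0,-40,0,0,0,0,255,0,-20,0,0,0,0,255,0,0,0,0,0,0,255,0,0,0,0,0,0,255,0,0,0,0,0,0,255])

```text
clock: 22.0
position: [472.7, 269.7, 219.9]
orientation: [0.0, 1.0, 0.008, 0.0]
wrist_force: [0.8, 0.0, -0.3]
finger_gap: -0.1
```

>>> jog_arm(targets=[0,0,0,0,0,0,255,0,0,0,0,0,0,255,0,0,0,0,0,0,255,0,0,0,0,0,0,255,0,0,0,0,0,0,255])

```text
clock: 22.62
position: [472.5, 270.9, 219.9]
orientation: [-0.0, 1.0, 0.008, 0.0]
wrist_force: [-0.1, -0.0, 0.0]
finger_gap: -0.2
```

Run:
```python
from h import *
o,R=st()
for n in ["top","scene"]:
    p=read_camera(n)
    for k in ["drilled_core","white_pot","tape"]:
        r=landmark_of(p,k)
        if n=="top" and r: print(k,onplane(p,np.array(r[0]["position"])[::-1]*[640,400],0).round(0))
    if n=="top": b=p["frame"][170:260,230:470]; off=np.array([230,170]); f=3.3
    else: b=p["frame"][118:258,181:361]; off=np.array([181,118]); f=4
    b=cv2.resize(b,None,fx=f,fy=f,interpolation=2)
    for u in proj(p,jig2w(Q,[(0,66,118),(0,171,118),(45,116,84),(-45,116,84)])): cv2.circle(b,tuple(int(v) for v in (u-off)*f),3,(0,0,255),1)
    cv2.imwrite(f"pics/{n}16.png",b)
```

```text
t 22.625 pos [472.5 270.9 219.9] f [-0.1 -0.   0. ] gap -0.2
[[ 1.     0.017  0.   ]
 [ 0.017 -1.     0.   ]
 [ 0.    -0.    -1.   ]]
jig [ -0.7 330.4 219.9]
drilled_core [520. 359.   0.]
white_pot [ 463. -394.    0.]
tape [ 610. -328.    0.]
```

View pics/scene16.png

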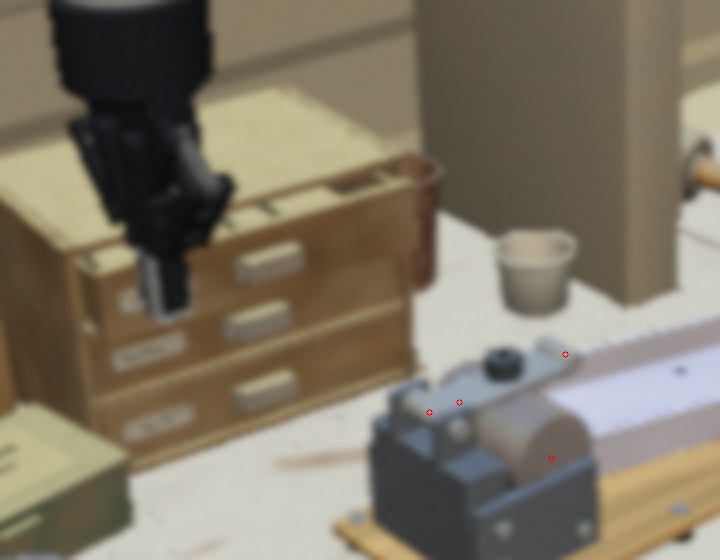

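View pics/top16.png

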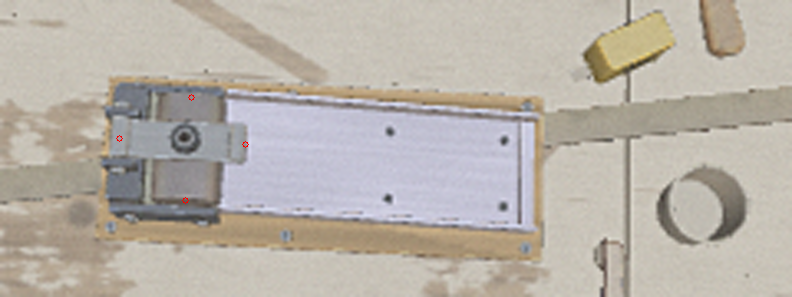

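The strap lies level on the seated core (tip and hinge match the angle-0 prediction). In the top crop the pot and tape haven't moved. Handing in.

Run:
```python
from workcell import *
print(close_job())
```

```text
the job is handed in; nothing more can be done
None
```

The core is in the V seat with the strap lying on it, and I handed the job in at about 22.7 s. `close_job()` gives no verdict, so I don't know the official result.

**First push failed:** The real fingertips are about 35 mm farther back than I took from the tool frame. The fingers rode up onto the core and pressed down with about 39 N at the wrist; the limits are 60 N on the core and 120 N at the wrist. I lifted off, let the core roll back to the foot lip, and measured the fingertips in the wrist image.

**Second push worked:** I pushed at the core's mid-height with about 3 N until it dropped into the seat. After I backed off, the wrist image matched the predicted seated position to within about a pixel. I then pushed the strap over from its uphill side; wrist force stayed within about 1.2 N at every reading.

**Last checks:**
- **Strap:** it sits level on the core in both views and did not change between the last two scene pictures. I had no direct reading of the hinge angle or of its force on the core.
- **Arm:** clear of everything, with wrist force at zero.
- **Bystanders:** pot and tape look unmoved in the top pictures. The detector put the drilled core about 13 mm and the pot about 11 mm from their first readings, which I take as detector noise. The drilled core was only checked that way, but the arm never went near it at its height.

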